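# Shut the tool drawer and hold the lid over the pot for a fit check

### The job

The potter wants to see whether the large lid with the bar handle suits the lugged pot on the drawer stand. First push the stand's open tool drawer fully home, so that it clicks in and no grit falls among the tools; then take the lid by its handle, lift it higher than the tallest vase of the drying row, carry it across and finish still holding it level about 1 cm above the pot's rim, centred and with its handle in line with the pot's two lugs, without ever touching the pot. Do not shift or tip the pot, the three vases or the small lid.

Things in the scene. Friction and masses are not known exactly. Their poses are not given: they have to be found in the camera images.
- drawer (a joint): how far the stand's drawer is out, in m: 0 fully home, up to 0.11 out. It slides with about 1 N of friction; over about the last 15 mm a spring roller must be pushed over a ridge (about 5 N), after which, from 6 mm out, it draws the drawer home onto a hard stop.
- drawer_face (a point): centre of the flat wooden drawer front's outer face (194 mm wide, 55 mm tall, from 7 to 62 mm above the bench; this point at 34.5 mm). x axis: level, square to the face, pointing into the stand, the way to push; y along the face; z up. No projecting handle.
- unit: low wooden drawer stand fixed to the bench, 220 mm deep (x), 200 mm wide (y), 75 mm tall; origin at the centre of its underside; x axis points from its drawer side to its back. With the drawer home, the outer face of the drawer front is 110 mm from the origin towards -x. The lugged pot stands on its top.
- pot: lugged pot of brown clay standing on the stand, loose, 85 mm tall, open on top; body up to 106 mm across, rim 100 mm across; two lugs stick out on opposite sides along its x axis, 144 mm over both, their tops 68 mm above its foot. Origin at the centre of its underside, z up.
- pot_rim (a point): centre of the lugged pot's mouth, at the height of the rim's top (85 mm above its foot); axes as the pot's.
- lid: the large lid of brown clay, loose on the bench, 180 to 310 g: flat disc 96 mm across and 8 mm thick, flat underneath, with an upright bar handle on top, 60 mm long (along its x axis), 14 mm thick (y), from 8 to 40 mm above the underside. Origin at the centre of its underside, z up.
- small_lid: bystander: smaller clay lid, 72 mm across and 7 mm thick, with a round knob 30 mm across, 31 mm tall in all; origin at the centre of its underside. It and the large lid may lie in each other's place.
- vase_a: bystander of the drying row between the lids and the stand: brown clay bulbous vase with a narrow neck, 185 mm tall, 82 mm across its belly; origin at the centre of its underside. The three may stand in each other's places.
- vase_b: bystander of the drying row between the lids and the stand: brown clay vase with a slight neck, 170 mm tall, 82 mm across; origin at the centre of its underside. The three may stand in each other's places.
- vase_c: bystander of the drying row between the lids and the stand: brown clay nearly straight vase, 155 mm tall, 82 mm across; origin at the centre of its underside. The three may stand in each other's places.
Not all that is in view belongs to the job. Leave any red look-alike of the pot alone.

How it is judged (in metres and radians):
On the way, in this order (a step that is already met when the one before it is completed fails the run):
1. the drawer is fully home while the large lid still lies where it was (value of joint drawer below 0.003 m and distance of lid from where it was at the start of the episode below 0.02 m), for 0.2 s.
2. the large lid is held in the fingers, its underside higher than the tallest vase (contact force between the fingers and lid above 1 N and height (world z) of lid above 0.187 m), for 0.1 s.
At the end, for the whole second after the job is handed in: Drawer home (within 3 mm); large lid held still in the fingers alone, underside 3 to 22 mm above the rim, centred within 10 mm, level within 0.12 rad, handle within 0.17 rad of the line of the lugs, touching nothing else; pot, vases and small lid within 15 mm of their starts (value of joint drawer below 0.003 m and contact force between the fingers and lid above 1 N and z of lid in the frame of pot_rim between 0.003 and 0.022 m and horizontal distance between lid and pot_rim below 0.01 m and angle between the x axis of lid and the x axis of pot, either way round below 0.17 rad and angle between lid's own z axis and vertical below 0.12 rad and contact force between lid and pot below 0.05 N and contact force between lid and unit below 0.05 N and linear speed of lid below 0.02 m/s and distance of each of vase_a, vase_b, vase_c, small_lid, pot from where it was at the start of the episode below 0.015 m and contact force between lid and vase_a below 0.05 N and contact force between lid and vase_b below 0.05 N and contact force between lid and vase_c below 0.05 N and contact force between lid and small_lid below 0.05 N); the arm keeps its last pose, push and grip.
It fails at once if a vase is shifted by more than 15 mm or tipped (distance of any of vase_a, vase_b, vase_c from where it was at the start of the episode above 0.015 m or angle between any of vase_a, vase_b, vase_c's own z axis and vertical above 0.2 rad).
It fails at once if the small lid is shifted by more than 15 mm or tipped (distance of small_lid from where it was at the start of the episode above 0.015 m or angle between small_lid's own z axis and vertical above 0.2 rad).
It fails at once if the lugged pot is shifted by more than 15 mm or tipped (distance of pot from where it was at the start of the episode above 0.015 m or angle between pot's own z axis and vertical above 0.2 rad).
It fails at once if the lid touches the lugged pot (contact force between lid and pot above 0.3 N).
It also fails if it takes over 64 s, if anything falls off the work surface, if the arm or the gripper's body presses on something with over 40 N, if the wrist force passes 120 N, or if a joint passes its speed limit or range.

### The arm

A 6-joint arm with a two-finger parallel gripper is mounted at the origin on the work surface. World frame = base frame: x ahead of the robot, y to its left, z up, the work surface at z = 0. Lengths are in mm, angles in rad, forces in N, time in s.
With the tool pointing down it reaches from about 275 to 975 mm from the base axis. Payload 8.4 kg.
Tool frame: the origin (TCP) lies midway between the tips of the shut fingers; the grasp point (between the pads) lies 19 mm behind it; z points along the fingers, y is the direction in which the jaws open and shut (so a half turn about z gives the same grasp; the last joint's range is limited). The gripper opens to 92 mm and grips with 3 to 60 N. Pads are 20 mm wide; open, the fingers measure 128 mm over their backs; the gripper's body (75 mm by 189 mm) begins 69 mm behind the grasp point.
Start: joints at [1.192, 0.353, 1.633, -0, 1.155, -0.002], TCP at [229.965, 581.157, 214.583] pointing down, gripper open.
Joint ranges: [-2.63, 2.63], [-0.92, 2.1], [0.06, 2.66], [-1.3, 4.44], [0, 2.69], [-3.02, 3.02]. Speed limits (rad/s): [2.22, 2.22, 2.79, 3.14, 3.14, 3.14].

### API

Orientations are given as a 3x3 rotation matrix whose columns are the frame's x, y, z axes.
In Python, from cell import readout, imaging, robot gives the robot as it stands. The module is installed in compiled form; this text tells all that it offers.
- The arm moves only by the tool apply_moves, never from a script. Its argument "moves" is text: rows parted by semicolons, each of 7 numbers parted by spaces: the turn, a rotation vector about the world's x, y, z in degrees, then the shift along the world's x, y, z in m, then the opening in per cent of the stroke, from 0 (shut) to 100 (fully open). In form: ax ay az x y z hand; .... A call has 1 to 5 rows; each row is the pose to reach, as a shift and turn from the pose commanded when the call began; what a row does not reach only later rows make up. A row lasts 1/10 s, in which the tool goes at most 50 mm and 8.59 degrees, less where a joint would pass 70% of its speed; a pose out of reach is approached as far as the arm can. A call with a gripper value outside its range is refused whole. The fingers move at their own pace and stop on an object; "newtons" is the grip in N (left out, the last holds). Time passes only in rows, so rows that repeat a pose let the fingers close. It gives the time, the measured TCP pose, the force and the opening at its end, in the units of the state.
- readout.state(): the state, without advancing time (a new reading comes with each control period).
- imaging.capture(name): name is "scene" or "top" or "wrist"; returns the picture (480x640x3 uint8, blue, green, red); there is no depth.
- imaging.get_calibration(name): a dict with "fovy" (degrees; the focal length in pixels is half the picture's height over the tangent of half this angle, whatever the lens; pixels are square), "cx", "cy" (the principal point, pixels), "position" and "attitude" of the camera in the world. Camera axes: x right, y down, z forward; pixel columns grow to the right and rows downward; lengths in mm; the calibration is good to about 2 mm. A picture is of the moment at which its call begins: read the wrist's pose just before it. get_calibration takes no time and is no camera call; for the wrist camera it gives the pose at the moment of the call.
- robot.sign_off(): hands the job in, once; it reports no verdict.
The state is a dict: "time_s": time; "qpos": joint angles; "qvel": joint speeds; "joint_efforts": joint torques, N m; "tool_pos": TCP position; "eef_rot": TCP orientation; "force": force on the tool from outside, world axes, zero at the start; "wrist_torque": the same for the moment, N m; "width": opening from 0.0 (shut) to 1.0 (fully open).
Only numpy, scipy, OpenCV 4.12 (cv2) and the standard library are available. Lean on these libraries where they do the work, as an engineer would, in place of code of your own. Each camera call takes 0.05 s, during which the arm holds its last target.

## Working session

There is one attempt and no reset: what is moved stays moved. The work goes in short steps, Python scripts to look and compute and a tool call to move; the robot and the scene stay as the last step left them, time stands still between calls to the robot, and variables do not carry over. Pictures are saved under pics/ and viewed, and the job is handed in when it is done.

Besides the shell and the picture viewer there is one more tool, called after "Call:" as a command line: name --argument value ..., lists and objects as JSON in quotes. apply_moves: Moves the arm, as the interface text tells. Its arguments: {"type":"object","properties":{"moves":{"type":"string"},"newtons":{"type":"number"}},"required":["moves"]}

```bash
mkdir -p pics
python3 - <<'E'
from cell import readout, imaging, robot
import cv2
for n in ("scene","top"):
    im=imaging.capture(n); cv2.imwrite(f"pics/{n}0.png",im)
    c=imaging.get_calibration(n); print(n,c)
print(readout.state())
E
```

```text
scene {'fovy': 47.51983403811378, 'cx': 320.1014347987696, 'cy': 238.52403281135796, 'position': array([1052.57090212,  531.03414535, 1096.88397426]), 'attitude': array([[-0.59441943,  0.64839126, -0.47566198],
       [ 0.80415383,  0.47819865, -0.35307601],
       [-0.00147048, -0.59238064, -0.80565689]])}
top {'fovy': 43.86502022986464, 'cx': 317.9063436166995, 'cy': 243.54544633933656, 'position': array([ 417.97074089,  108.96118281, 1577.65953112]), 'attitude': array([[-0.0266329 , -0.9990714 ,  0.03386779],
       [-0.99961336,  0.02688751,  0.00708466],
       [-0.0079887 , -0.03366601, -0.99940121]])}
{'time_s': 0.1, 'qpos': array([ 1.19161529e+00,  3.53607010e-01,  1.63405747e+00,  1.16187483e-05,
        1.15521635e+00, -2.40024234e-03]), 'qvel': array([ 0.00046501, -0.00371071, -0.00084842, -0.00087507, -0.00119485,
        0.00165553]), 'joint_efforts': array([ 1.21184530e-03, -5.94901156e+01, -3.34927046e+01,  6.99782325e-02,
        1.82872033e-02,  1.26135194e-05]), 'tool_pos': array([229.78379517, 580.73738364, 213.92219398]), 'eef_rot': array([[-9.29852160e-01,  3.67933044e-01, -4.86705621e-04],
       [ 3.67933365e-01,  9.29851395e-01, -1.19273947e-03],
       [ 1.37156368e-05, -1.28814661e-03, -9.99999170e-01]]), 'force': array([-0.69287828,  0.87176623, -0.62295273]), 'wrist_torque': array([ 0.02561401, -0.02723366, -0.01593429]), 'width': 0.998151445708269}
```

View pics/scene0.png

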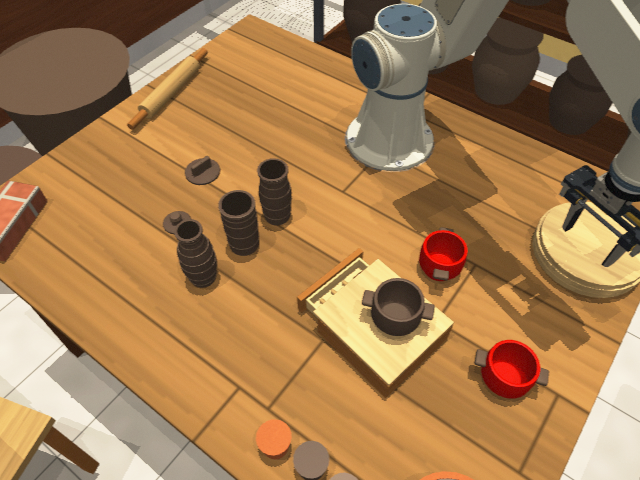

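View pics/top0.png

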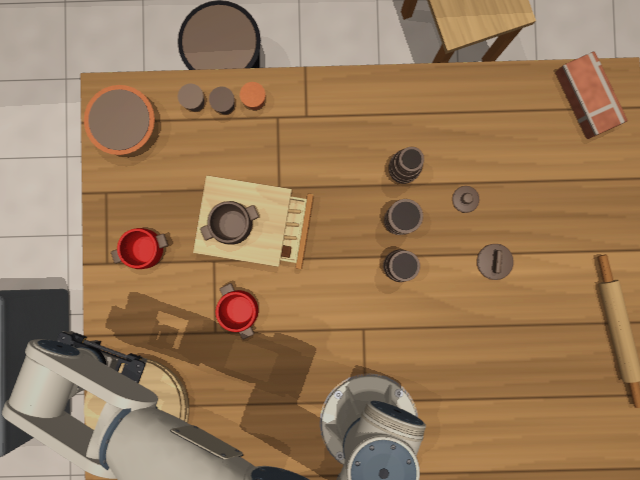

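The top view shows:
- **Lids:** the bar-handled lid at (495,261) and the knobbed one at (466,199).
- **Pots:** the brown pot at (230,222), with red look-alikes at (139,247) and (237,311).
- **Drawer:** the front at about (305,231), open towards image right.
- **Vases:** (407,163), (404,217) and (402,265).

My choices are the lid at (495,261) and the brown pot at (230,222). I'll check them in a close crop.

Run:
```python
import cv2,numpy as np
im=cv2.imread("pics/top0.png")
a=cv2.resize(im[160:290,180:325],None,fx=4,fy=4,interpolation=cv2.INTER_CUBIC)
cv2.imwrite("pics/c1.png",a)
b=cv2.resize(im[135:295,370:530],None,fx=3.7,fy=3.7,interpolation=cv2.INTER_CUBIC)
cv2.imwrite("pics/c2.png",b)
```

```text
(no output)
```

View pics/c1.png

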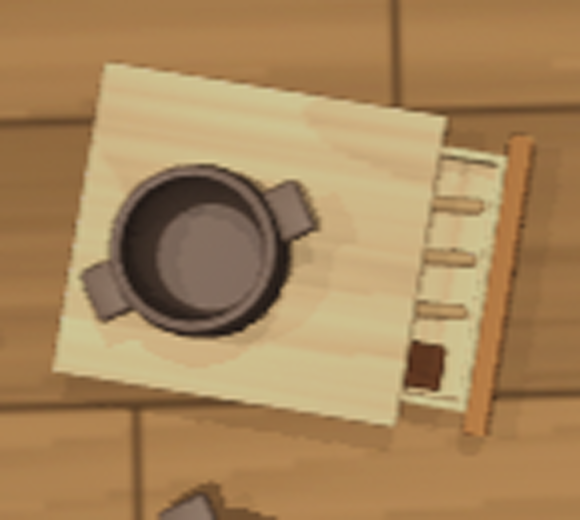

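View pics/c2.png

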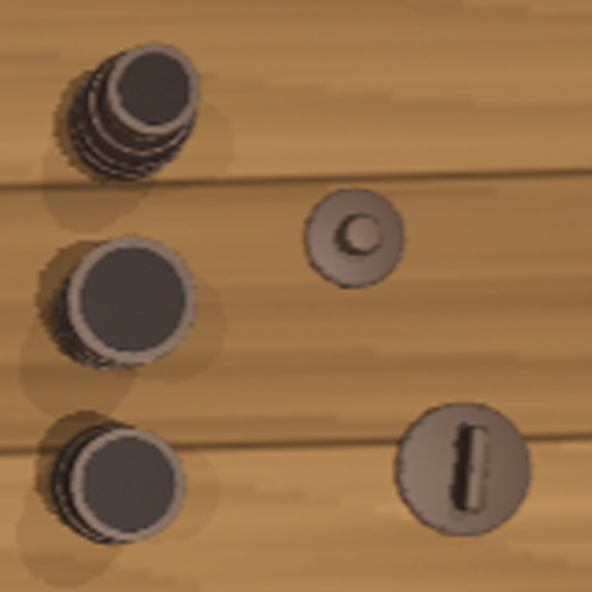

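The crops confirm the bar-handled large lid, the brown two-lug pot and the open drawer with its front at the right. Next I'll measure them.

```bash
cat > h.py <<'E'
import cv2,numpy as np
from cell import readout, imaging, robot
def ray(c,uv):
    f=240/np.tan(np.radians(c["fovy"])/2)
    d=np.array([(uv[0]-c["cx"])/f,(uv[1]-c["cy"])/f,1.])
    return np.array(c["position"]),np.array(c["attitude"])@d
def onz(c,uv,z):
    p,d=ray(c,uv); return (p+d*(z-p[2])/d[2])
def proj(c,P):
    f=240/np.tan(np.radians(c["fovy"])/2)
    q=np.array(c["attitude"]).T@(np.array(P)-c["position"])
    return np.array([c["cx"]+f*q[0]/q[2],c["cy"]+f*q[1]/q[2]])
E
python3 - <<'E'
from h import *
np.set_printoptions(precision=1,suppress=True)
c=imaging.get_calibration("top"); im=cv2.imread("pics/top0.png")
co=[onz(c,(180+(x+.5)/4-.5,160+(y+.5)/4-.5),75) for x,y in [(106,62),(446,117),(396,426),(53,371)]]
co=np.array(co); print("unit corners",co[:,:2],"center",co.mean(0))
d=(co[0]+co[3]-co[1]-co[2])[:2]; print("unit yaw",np.degrees(np.arctan2(d[1],d[0])),np.linalg.norm(d)/2)
for x,y in [(512,135),(535,137),(463,432),(487,435)]:
    print("front",onz(c,(180+(x+.5)/4-.5,160+(y+.5)/4-.5),62))
hsv=cv2.cvtColor(im,cv2.COLOR_BGR2HSV)
m=((hsv[...,1]<90)&(hsv[...,2]<190)).astype(np.uint8)*255
m[:140]=0;m[300:]=0;m[:,:170]=0;m[:,530:]=0
cv2.imwrite("pics/m.png",m)
cs,_=cv2.findContours(m,cv2.RETR_EXTERNAL,cv2.CHAIN_APPROX_NONE)
for k in cs:
    if cv2.contourArea(k)<200: continue
    e=cv2.fitEllipse(cv2.convexHull(k)); print(cv2.contourArea(k),cv2.boundingRect(k),e,[onz(c,e[0],z)[:2] for z in (8,)])
E
```

```text
unit corners [[650.1 398.4]
 [609.1 183.7]
 [414.6 220.1]
 [455.1 435.9]] center [532.2 309.5  75. ]
unit yaw 79.29115541585728 219.04581657396963
front [598.1 142.5  62. ]
front [596.4 127.9  62. ]
front [409.7 178.6  62. ]
front [407.3 163.4  62. ]
825.5 (384, 250, 36, 32) ((401.4346618652344, 265.3308410644531), (31.1828556060791, 35.48495101928711), 91.0693359375) [array([408. , -97.9])]
931.5 (477, 244, 36, 36) ((494.699951171875, 261.3562316894531), (34.93585205078125, 35.385040283203125), 117.75035095214844) [array([ 411.9, -342.8])]
1511.0 (199, 202, 59, 41) ((228.85780334472656, 222.16473388671875), (40.660789489746094, 59.31930160522461), 70.60865783691406) [array([534. , 353.7])]
980.5 (385, 199, 38, 36) ((403.3968200683594, 216.8218231201172), (33.55809783935547, 38.954673767089844), 55.54319381713867) [array([ 535.6, -107.1])]
489.5 (453, 186, 26, 26) ((465.4015808105469, 198.8172607421875), (25.624897003173828, 25.72080421447754), 67.15039825439453) [array([ 578.7, -271.8])]
751.0 (389, 147, 35, 36) ((406.2422790527344, 164.69390869140625), (30.493091583251953, 38.70170974731445), 38.45827102661133) [array([ 673.4, -118.9])]
```

View pics/m.png

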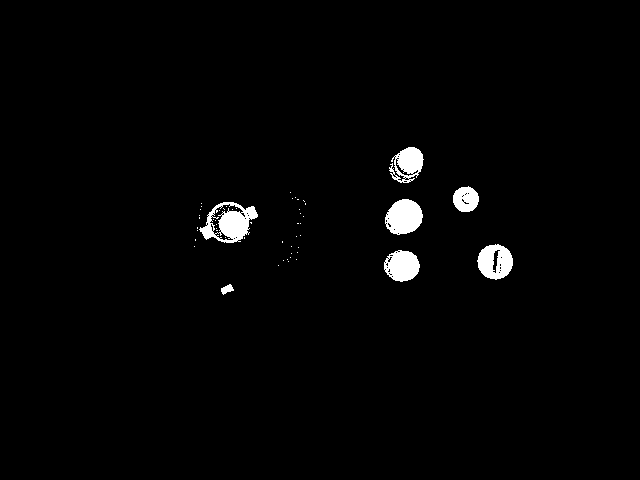

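```bash
cat >> h.py <<'E'
def tri(c1,u1,c2,u2):
    p1,d1=ray(c1,u1);p2,d2=ray(c2,u2);d1=d1/np.linalg.norm(d1);d2=d2/np.linalg.norm(d2)
    A=np.stack([d1,-d2],1);s=np.linalg.lstsq(A,p2-p1,rcond=None)[0]
    a=p1+s[0]*d1;b=p2+s[1]*d2;return (a+b)/2,np.linalg.norm(a-b)
E
python3 - <<'E'
from h import *
np.set_printoptions(precision=1,suppress=True)
c=imaging.get_calibration("top"); s=imaging.get_calibration("scene")
f=lambda x,y:(180+(x+.5)/4-.5,160+(y+.5)/4-.5)
print("pot rim",onz(c,f(195,249),160))
a=onz(c,f(296,211),143);b=onz(c,f(104,291),143);print("lugs",a,b,(a+b)/2,np.degrees(np.arctan2(*(a-b)[1::-1])))
print("vase tops",[onz(c,uv,z)[:2] for uv,z in [((410.5,159),185),((404.5,216),170),((403,265.5),155)]])
# handle mask
g=lambda x,y:(370+(x+.5)/3.7-.5,135+(y+.5)/3.7-.5)
h=[onz(c,g(x,y),40) for x,y in [(471,425),(488,425),(484,511),(465,511)]]
h=np.array(h);print("handle",h,h.mean(0)); d=h[0]+h[1]-h[2]-h[3];print(np.degrees(np.arctan2(d[1],d[0])))
print("lid disc",onz(c,(494.7,261.4),8))
im=cv2.imread("pics/scene0.png")
print(proj(s,[412,-343,8]),proj(s,onz(c,f(195,249),160)))
cv2.imwrite("pics/s1.png",cv2.resize(im[255:355,340:460],None,fx=5,fy=5,interpolation=cv2.INTER_CUBIC))
cv2.imwrite("pics/s2.png",cv2.resize(im[140:240,160:260],None,fx=5,fy=5,interpolation=cv2.INTER_CUBIC))
E
```

```text
pot rim [523.5 331.2 160. ]
lugs [546.  272.3 143. ] [500.8 389.3 143. ] [523.4 330.8 143. ] -68.87977909521422
vase tops [array([ 657.7, -103.6]), array([525.3, -87.4]), array([408.4, -82.2])]
handle [[ 442.3 -340.4   40. ]
 [ 442.  -352.2   40. ]
 [ 382.4 -347.3   40. ]
 [ 382.7 -334.1   40. ]] [ 412.4 -343.5   40. ]
-5.428060360179818
lid disc [ 411.8 -342.8    8. ]
[202.9 169.7] [398.6 297.4]
```

View pics/s1.png

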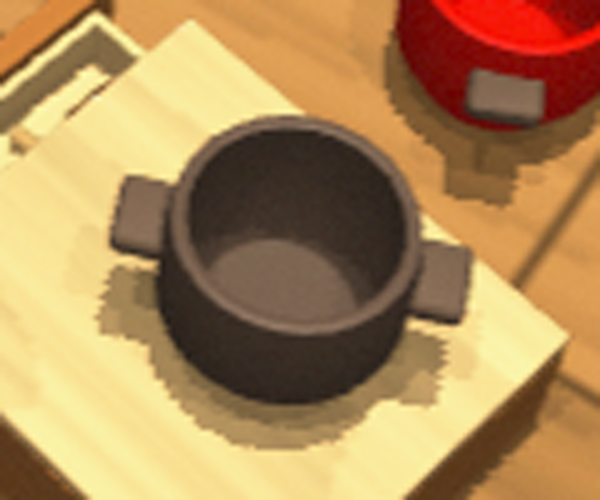

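View pics/s2.png

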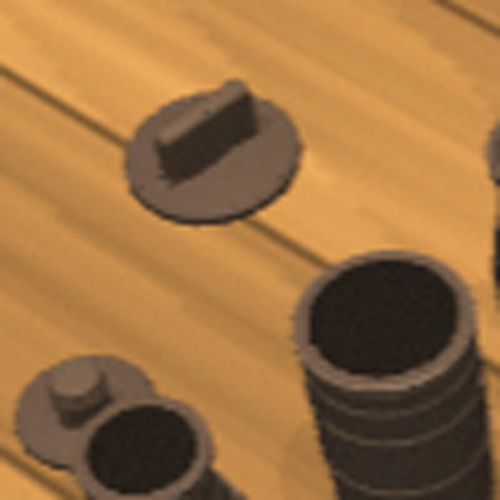

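Measured positions:
- **Lid:** about (412,-343), handle at yaw -5°.
- **Pot rim:** about (523.5,331), lugs at yaw -69°.
- **Drawer:** front face centre about (502,146), push direction yaw about 79.5°, roughly 57 mm out.

I'll go to the drawer with the fingers shut.

Call:
apply_moves --moves "0 0 -8 0.022 -0.04 0 0;0 0 -16 0.044 -0.08 0 0;0 0 -24 0.066 -0.12 0 0;0 0 -32 0.088 -0.16 0 0;0 0 -40 0.11 -0.2 0 0"

```text
time_s: 0.6
tool_pos: [340.3, 379.4, 214.4]
eef_rot: [[-0.471, 0.882, -0.0], [0.882, 0.471, -0.0], [-0.0, -0.0, -1.0]]
force: [1.0, -0.3, 0.2]
width: 0.589
```

Call:
apply_moves --moves "0 0 -8 0.022 -0.04 0 0;0 0 -16 0.044 -0.08 0 0;0 0 -24 0.066 -0.12 0 0;0 0 -32 0.088 -0.16 0 0;0 0 -39 0.11 -0.2 0 0"

```text
time_s: 1.1
tool_pos: [450.4, 179.4, 214.5]
eef_rot: [[0.189, 0.982, -0.0], [0.982, -0.189, 0.0], [0.0, -0.0, -1.0]]
force: [0.7, 0.4, -0.5]
width: 0.149
```

Call:
apply_moves --moves "0 0 0 0.022 -0.04 0 0;0 0 0 0.044 -0.08 -0.02 0;0 0 0 0.044 -0.08 -0.065 0;0 0 0 0.044 -0.08 -0.11 0;0 0 0 0.044 -0.08 -0.13 0"

```text
time_s: 1.6
tool_pos: [491.6, 100.0, 81.0]
eef_rot: [[0.185, 0.983, -0.005], [0.983, -0.185, -0.001], [-0.002, -0.005, -1.0]]
force: [-0.0, 0.4, 0.4]
width: 0.005
```

Run:
```python
from h import *
c=imaging.get_calibration("wrist");print(c)
cv2.imwrite("pics/w1.png",imaging.capture("wrist"));cv2.imwrite("pics/t1.png",imaging.capture("top"));print(readout.state()["tool_pos"])
```

```text
{'fovy': 63.67772442821634, 'cx': 317.30569083424547, 'cy': 248.00020500022146, 'position': array([507.74277415, 174.86564816, 250.90748249]), 'attitude': array([[ 0.98285212, -0.17601356, -0.0549631 ],
       [-0.18431052, -0.94679304, -0.26384195],
       [-0.00559892,  0.26944789, -0.96299869]])}
[491.42377864 100.40046967  81.65299048]
```

View pics/w1.png

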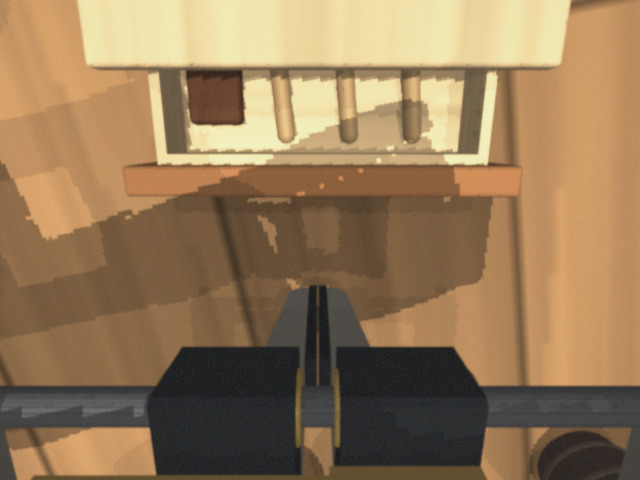

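View pics/t1.png

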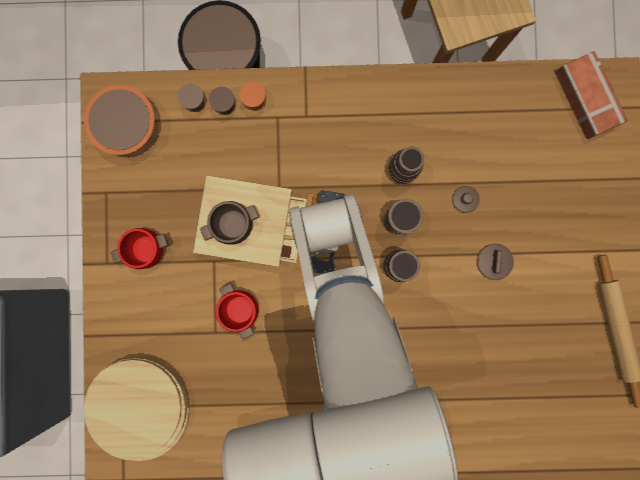

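The wrist view shows the drawer front spanning columns 125–520, with its outer edge at row 195. The fingertips are centred on it at (317,287). I'll compute the face position and go down.

Run:
```python
from h import *
np.set_printoptions(precision=1,suppress=True)
c=imaging.get_calibration("wrist")
l,r,m=[onz(c,u,62) for u in [(126,195),(520,195),(320,195)]]
print(l,r,(l+r)/2,m,np.degrees(np.arctan2(*(r-l)[1::-1])))
ul,ur=onz(c,(87,66),75),onz(c,(562,66),75); print(ul,ur,(ul+ur)/2,np.degrees(np.arctan2(*(ur-ul)[1::-1])))
print(np.linalg.norm((l+r-ul-ur)/2))
```

```text
[409.1 167.1  62. ] [599.  131.8  62. ] [504.  149.4  62. ] [502.9 149.7  62. ] -10.514209103629083
[416.8 222.6  75. ] [612.3 185.9  75. ] [514.5 204.3  75. ] -10.63491112602682
57.32178607213124
```

Call:
apply_moves --moves "0 0 0 0.001 0 -0.025 0;0 0 0 0.001 0 -0.05 0;0 0 0 0.001 0 -0.052 0"

```text
time_s: 2.0
tool_pos: [494.1, 101.1, 31.7]
eef_rot: [[0.183, 0.983, -0.002], [0.983, -0.183, -0.0], [-0.001, -0.002, -1.0]]
force: [-0.7, 0.1, -0.1]
width: 0.005
```

Call:
apply_moves --moves "0 0 0 0.0028 0.015 0 0;0 0 0 0.0055 0.03 0 0;0 0 0 0.0074 0.04 0 0;0 0 0 0.0092 0.05 0 0;0 0 0 0.011 0.06 0 0"

```text
time_s: 2.5
tool_pos: [506.5, 162.4, 33.2]
eef_rot: [[0.183, 0.983, 0.001], [0.983, -0.183, 0.0], [0.0, 0.001, -1.0]]
force: [0.4, -1.0, 1.3]
width: 0.008
```

Call:
apply_moves --moves "0 0 0 0.0014 0.0075 0 0;0 0 0 0.0028 0.015 0 0;0 0 0 0.0037 0.02 0 0;0 0 0 0.0046 0.025 0 0"

```text
time_s: 2.9
tool_pos: [510.6, 186.2, 32.6]
eef_rot: [[0.184, 0.983, -0.0], [0.983, -0.184, -0.0], [-0.0, -0.0, -1.0]]
force: [0.1, -2.6, 1.4]
width: 0.002
```

Call:
apply_moves --moves "0 0 0 0.0007 0.004 0 0;0 0 0 0.0015 0.008 0 0;0 0 0 0.002 0.011 0 0;0 0 0 0.002 0.011 0 0"

```text
time_s: 3.3
tool_pos: [511.6, 193.0, 32.5]
eef_rot: [[0.182, 0.983, -0.003], [0.983, -0.182, -0.006], [-0.007, -0.002, -1.0]]
force: [0.3, -28.7, 10.9]
width: 0.004
```

Run:
```python
from h import *
cv2.imwrite("pics/w2.png",imaging.capture("wrist"));s=readout.state();print(s["tool_pos"],s["force"])
```

```text
[511.55324468 193.02898982  32.46844523] [  1.17712532 -28.02927898  10.79513584]
```

View pics/w2.png

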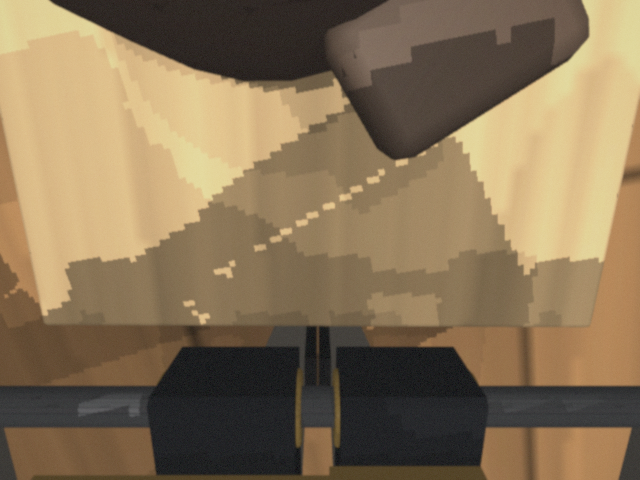

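The stand's front edge at row 325 now hides the drawer, and 28 N against the stop says it is home. I'll back off and rise to verify.

Call:
apply_moves --moves "0 0 0 -0.002 -0.01 0 0;0 0 0 -0.006 -0.035 0 0;0 0 0 -0.01 -0.06 0.03 0;0 0 0 -0.01 -0.06 0.08 30;0 0 0 -0.01 -0.06 0.13 40"

```text
time_s: 3.85
tool_pos: [501.5, 136.4, 163.4]
eef_rot: [[0.185, 0.983, -0.002], [0.983, -0.185, -0.0], [-0.0, -0.002, -1.0]]
force: [0.4, 0.4, 1.3]
width: 0.159
```

Call:
apply_moves --moves "0 0 0 0 0 0.05 40;0 0 0 0 0.03 0.1 40;0 0 0 0 0.07 0.14 40;0 0 0 0 0.07 0.14 40;0 0 0 0 0.07 0.14 40"

```text
time_s: 4.35
tool_pos: [503.1, 208.6, 303.8]
eef_rot: [[0.182, 0.983, 0.003], [0.983, -0.182, 0.001], [0.002, 0.002, -1.0]]
force: [0.2, -0.8, 0.1]
width: 0.399
```

Run:
```python
from h import *
c=imaging.get_calibration("wrist");cv2.imwrite("pics/w3.png",imaging.capture("wrist"));s=readout.state();print(s["tool_pos"],s["force"])
import pickle;pickle.dump(c,open("w3.pkl","wb"))
```

```text
[502.18950114 207.28590443 301.8446388 ] [-0.1084172   0.28201522 -0.85814852]
```

View pics/w3.png

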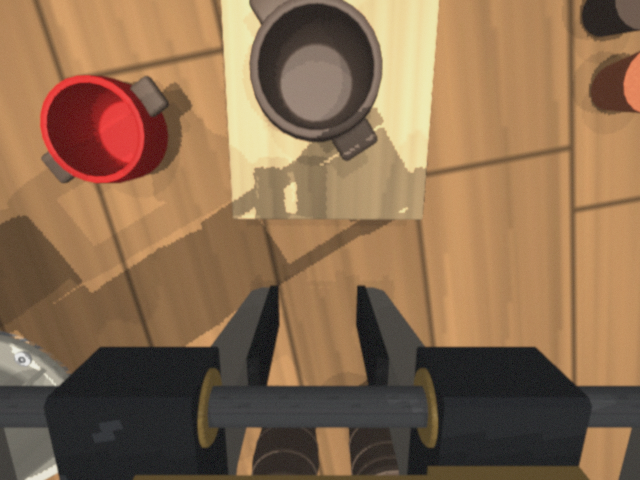

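The drawer front is no longer visible past the stand edge at row 218, so the drawer is home. The pot rim is centred near (316,69). I'll measure that precisely.

Run:
```python
from h import *
import pickle
np.set_printoptions(precision=1,suppress=True)
c=pickle.load(open("w3.pkl","rb")); im=cv2.imread("pics/w3.png")
hsv=cv2.cvtColor(im,cv2.COLOR_BGR2HSV)
m=((hsv[...,1]<95)&(hsv[...,2]<170)).astype(np.uint8)*255; m[165:]=0;m[:,:235]=0;m[:,400:]=0
cs,_=cv2.findContours(m,cv2.RETR_EXTERNAL,cv2.CHAIN_APPROX_NONE)
k=max(cs,key=cv2.contourArea)[:,0]
P=np.array([onz(c,u,160)[:2] for u in k]); 
ctr=np.array([523.5,331.])
for _ in range(20):
    r=np.hypot(*(P-ctr).T); s=abs(r-50)<3
    A=np.c_[2*P[s],np.ones(s.sum())]; x=np.linalg.lstsq(A,(P[s]**2).sum(1),rcond=None)[0]; ctr=x[:2]
print("rim",ctr,np.sqrt(x[2]+ctr@ctr),s.sum())
cv2.imwrite("pics/w3c.png",cv2.resize(im[0:180,220:420],None,fx=3,fy=3,interpolation=cv2.INTER_CUBIC))
for uv in [(316,69)]: print(onz(c,uv,160))
```

```text
rim [526.  332.6] 49.573722621157124 340
[526.5 334.5 160. ]
```

View pics/w3c.png

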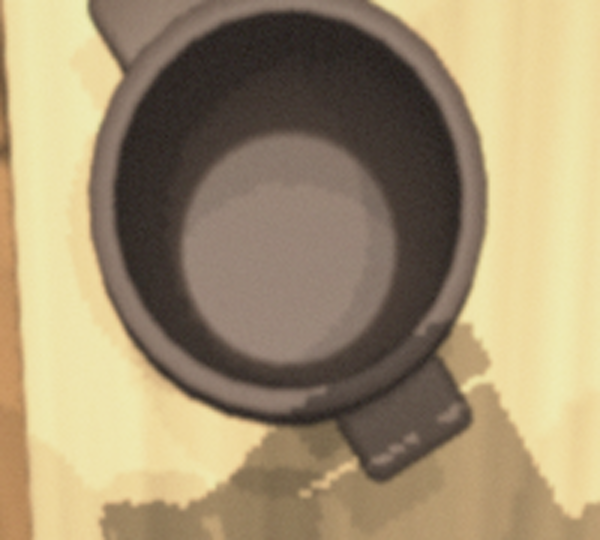

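Call:
apply_moves --moves "0 0 -8 -0.008 -0.048 0 50;0 0 -16 -0.016 -0.096 0 50;0 0 -24 -0.024 -0.144 0 50;0 0 -32 -0.032 -0.192 0 50;0 0 -40 -0.04 -0.24 0 50"

```text
time_s: 4.9
tool_pos: [460.2, -35.4, 300.0]
eef_rot: [[0.776, 0.63, -0.004], [0.63, -0.776, -0.0], [-0.003, -0.003, -1.0]]
force: [1.9, -0.2, -0.2]
width: 0.501
```

Call:
apply_moves --moves "0 0 -8 -0.008 -0.048 0 50;0 0 -16 -0.016 -0.096 0 50;0 0 -24 -0.024 -0.144 0 50;0 0 -32 -0.032 -0.192 0 50;0 0 -40 -0.04 -0.24 0 50"

```text
time_s: 5.4
tool_pos: [419.8, -274.8, 300.0]
eef_rot: [[1.0, -0.017, -0.003], [-0.017, -1.0, 0.002], [-0.003, -0.002, -1.0]]
force: [0.4, 0.1, 0.1]
width: 0.501
```

Call:
apply_moves --moves "0 0 -5 -0.01 -0.05 0 50;0 0 -5 -0.012 -0.073 -0.05 50;0 0 -5 -0.012 -0.073 -0.09 50;0 0 -5 -0.012 -0.073 -0.1 50;0 0 -5 -0.012 -0.073 -0.1 50"

```text
time_s: 5.9
tool_pos: [408.3, -344.7, 199.9]
eef_rot: [[0.995, -0.098, -0.005], [-0.098, -0.995, 0.004], [-0.005, -0.004, -1.0]]
force: [-0.4, -0.6, 0.5]
width: 0.5
```

Run:
```python
from h import *
c=imaging.get_calibration("wrist");cv2.imwrite("pics/w4.png",imaging.capture("wrist"));s=readout.state();print(s["tool_pos"],s["eef_rot"],s["qpos"])
import pickle;pickle.dump(c,open("w4.pkl","wb"))
```

```text
[ 409.74679502 -345.37365744  202.03902505] [[ 0.99523057 -0.09753033 -0.00198802]
 [-0.09752704 -0.99523144  0.00168923]
 [-0.00214329 -0.00148728 -0.9999966 ]] [-7.03156085e-01  2.29566708e-01  1.83493797e+00  3.45049593e-06
  1.07969675e+00  9.65322741e-01]
```

View pics/w4.png

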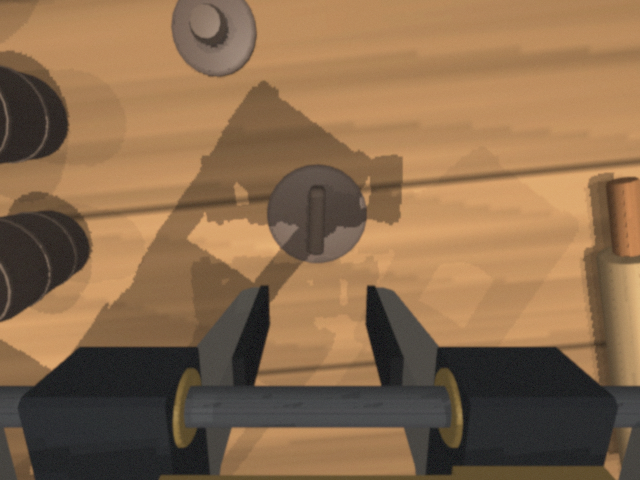

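The lid is at (317,214), with its handle from (318,187) to (316,254) — nearly aligned with the tool's x axis.

Run:
```python
from h import *
import pickle
np.set_printoptions(precision=1,suppress=True)
c=pickle.load(open("w4.pkl","rb")); im=cv2.imread("pics/w4.png")
print(onz(c,(317,214),6), "TCP px ground",proj(c,[409.7,-345.4,8]))
for r in range(0,1): pass
t,b=onz(c,(317.5,189),40),onz(c,(315.5,253),40); print(t,b,(t+b)/2,np.degrees(np.arctan2(*(t-b)[1::-1])))
cv2.imwrite("pics/w4c.png",cv2.resize(im[155:275,257:377],None,fx=5,fy=5,interpolation=cv2.INTER_CUBIC))
```

```text
[ 416.2 -343.7    6. ] TCP px ground [319.4 220.9]
[ 444. -347.   40.] [ 387.7 -339.7   40. ] [ 415.9 -343.4   40. ] -7.376000283575127
```

View pics/w4c.png

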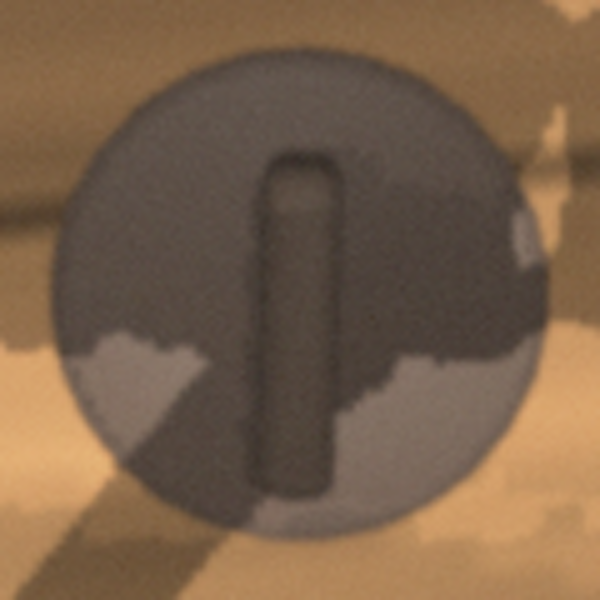

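Call:
apply_moves --moves "0 0 -1 0.005 0.0015 -0.05 50;0 0 -1 0.005 0.0015 -0.1 50;0 0 -1 0.005 0.0015 -0.14 50;0 0 -1 0.005 0.0015 -0.16 50;0 0 -1 0.005 0.0015 -0.16 50"

```text
time_s: 6.45
tool_pos: [415.4, -343.5, 41.8]
eef_rot: [[0.994, -0.114, -0.002], [-0.114, -0.994, 0.001], [-0.002, -0.001, -1.0]]
force: [0.2, 0.6, 0.1]
width: 0.501
```

Run:
```python
from h import *
cv2.imwrite("pics/w5.png",imaging.capture("wrist"));s=readout.state();print(s["tool_pos"],s["force"])
```

```text
[ 416.29371019 -344.31750919   43.42325414] [-0.19194861  0.29682457  0.86740529]
```

View pics/w5.png

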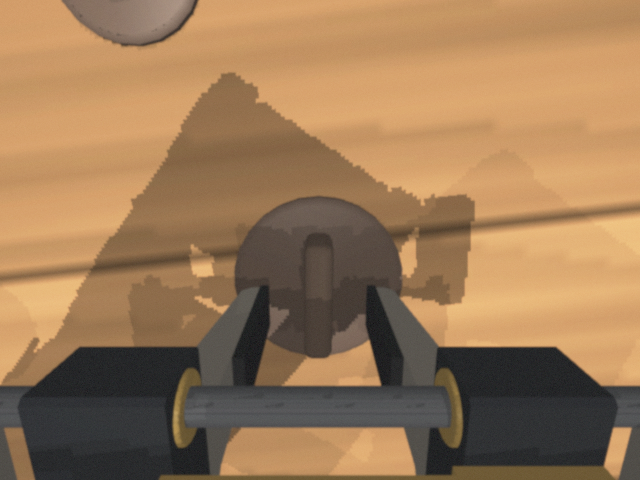

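The handle at column 318 sits centred between the fingertips at 268 and 366. I'll lower and grip.

Call:
apply_moves --moves "0 0 0 0 0 -0.015 50;0 0 0 0 0 -0.029 50;0 0 0 0 0 -0.029 50;0 0 0 0 0 -0.029 20;0 0 0 0 0 -0.029 0" --newtons 35

```text
time_s: 7.0
tool_pos: [416.1, -344.8, 14.5]
eef_rot: [[0.993, -0.115, 0.001], [-0.115, -0.993, -0.001], [0.001, 0.001, -1.0]]
force: [0.3, 0.4, -0.3]
width: 0.349
```

Call:
apply_moves --moves "0 0 0 0 0 0 0;0 0 0 0 0 0 0;0 0 0 0 0 0 0;0 0 0 0 0 0 0"

```text
time_s: 7.4
tool_pos: [415.7, -344.5, 14.0]
eef_rot: [[0.993, -0.115, 0.0], [-0.115, -0.993, -0.0], [0.0, 0.0, -1.0]]
force: [-0.1, 1.2, 5.5]
width: 0.148
```

Call:
apply_moves --moves "0 0 0 0 0 0.01 0;0 0 0 0 0 0.03 0;0 0 0 0 0 0.06 0;0 0 0 0 0 0.095 0;0 0 0 0 0 0.13 0"

```text
time_s: 7.9
tool_pos: [414.9, -343.9, 144.8]
eef_rot: [[0.993, -0.115, -0.001], [-0.115, -0.993, 0.001], [-0.001, -0.001, -1.0]]
force: [0.1, -0.2, -3.0]
width: 0.152
```

Call:
apply_moves --moves "0 0 0 0 0 0.03 0;0 0 0 0 0 0.07 0;0 0 0 0 0 0.11 0;0 0 0 0 0 0.135 0;0 0 0 0 0 0.135 0"

```text
time_s: 8.4
tool_pos: [416.8, -345.4, 282.5]
eef_rot: [[0.993, -0.115, 0.005], [-0.115, -0.993, -0.004], [0.005, 0.003, -1.0]]
force: [-0.1, 0.1, -3.5]
width: 0.152
```

Run:
```python
from h import *
cv2.imwrite("pics/w6.png",imaging.capture("wrist"));cv2.imwrite("pics/s6.png",imaging.capture("scene"));s=readout.state();print(s["tool_pos"],s["force"],s["wrist_torque"],s["width"])
```

```text
[ 415.13403078 -344.01205072  278.10695641] [ 0.13762126  0.36321625 -2.91667595] [-0.02091569  0.10037643  0.01161333] 0.14887094890355204
```

View pics/w6.png

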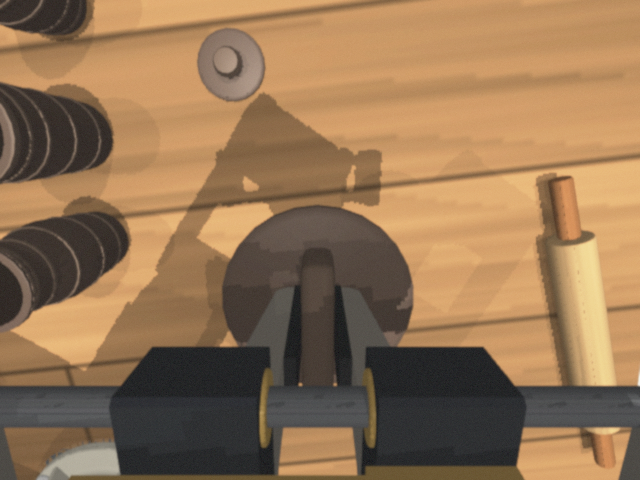

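View pics/s6.png

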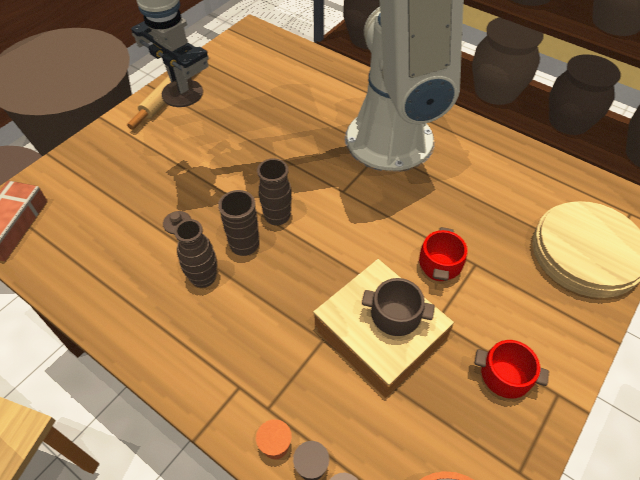

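The lid is held at about 278 mm and the drawer is shut flush in the scene view. I'll find where the lid centre and handle sit in the tool frame, and see how level it is.

Run:
```python
from h import *
np.set_printoptions(precision=2,suppress=True)
c=imaging.get_calibration("wrist"); s=readout.state(); R=s["eef_rot"];t=s["tool_pos"]; print(t)
im=cv2.imread("pics/w6.png"); hsv=cv2.cvtColor(im,cv2.COLOR_BGR2HSV)
m=((hsv[...,2]<125)&(hsv[...,1]<130)).astype(np.uint8)*255; cv2.imwrite("pics/m6.png",m)
# fit circle on silhouettes: rowwise leftmost/rightmost within window
pts=[]
for y in range(208,335,3):
    r=m[y,200:435]; xs=np.where(r>0)[0]
    if len(xs)>5: pts+= [(200+xs[0],y),(200+xs[-1],y)]
P=np.array([onz(c,u,t[2]-8)-t for u in pts])@R
P=P[:,:2]; ctr=np.array([0.,0.])
for _ in range(30):
    r=np.hypot(*(P-ctr).T); k=abs(r-48)<(12 if _<10 else 3)
    A=np.c_[2*P[k],np.ones(k.sum())]; x=np.linalg.lstsq(A,(P[k]**2).sum(1),rcond=None)[0]; ctr=x[:2]
print("lid ctr in tool xy",ctr,"R",np.sqrt(x[2]+ctr@ctr),k.sum(),len(k))
```

```text
[ 415.13 -344.01  278.11]
lid ctr in tool xy [-0.41 -1.01] R 47.31413545165681 73 86
```

Run:
```python
import cv2
im=cv2.imread("pics/w6.png");m=cv2.imread("pics/m6.png")
cv2.imwrite("pics/c6.png",cv2.resize(cv2.hconcat([im[190:400,210:425],m[190:400,210:425]]),None,fx=1.8,fy=1.8,interpolation=cv2.INTER_CUBIC))
```

```text
(no output)
```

View pics/c6.png

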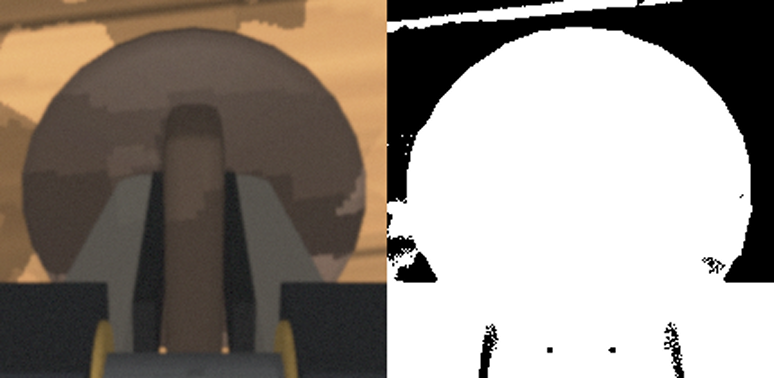

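The lid centre is within about 1 mm of the TCP and it looks level. I'll carry it over the vases at about 265 mm underside height, turning +117.6° in all.

Call:
apply_moves --moves "0 0 4 0.003 0.02 0 0;0 0 11 0.009 0.06 0 0;0 0 18 0.016 0.1 0 0;0 0 26 0.023 0.14 0 0;0 0 33 0.029 0.18 0 0"

```text
time_s: 9.0
tool_pos: [443.2, -162.4, 276.2]
eef_rot: [[0.893, 0.449, -0.004], [0.449, -0.893, 0.001], [-0.003, -0.003, -1.0]]
force: [1.5, -0.1, -2.9]
width: 0.149
```

Call:
apply_moves --moves "0 0 7 0.006 0.04 0 0;0 0 14 0.013 0.08 0 0;0 0 22 0.02 0.12 0 0;0 0 29 0.026 0.16 0 0;0 0 36 0.033 0.2 0 0"

```text
time_s: 9.5
tool_pos: [476.1, 37.2, 276.3]
eef_rot: [[0.459, 0.889, -0.004], [0.889, -0.459, -0.0], [-0.002, -0.003, -1.0]]
force: [0.7, -0.4, -2.6]
width: 0.146
```

Call:
apply_moves --moves "0 0 7 0.006 0.04 0 0;0 0 14 0.013 0.08 0 0;0 0 21 0.02 0.115 0 0;0 0 27 0.024 0.145 0 0;0 0 33 0.028 0.17 0 0"

```text
time_s: 10.0
tool_pos: [504.2, 207.0, 275.8]
eef_rot: [[-0.1, 0.995, -0.004], [0.995, 0.1, -0.002], [-0.001, -0.004, -1.0]]
force: [0.3, -0.2, -2.4]
width: 0.149
```

Run:
```python
from h import *
c=imaging.get_calibration("wrist");cv2.imwrite("pics/w7.png",imaging.capture("wrist"));s=readout.state();print(s["tool_pos"],s["eef_rot"][:,0],s["time_s"])
import pickle;pickle.dump(c,open("w7.pkl","wb"))
```

```text
[504.94584531 209.89230629 275.91491745] [-0.10625439  0.99433821  0.00123754] 10.05
```

View pics/w7.png

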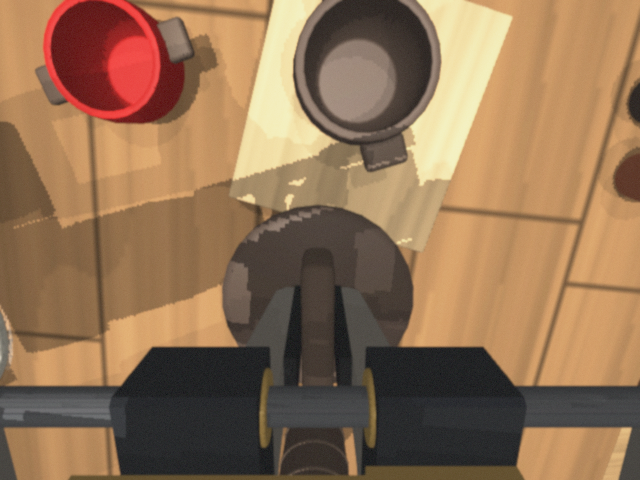

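Run:
```python
from h import *
import pickle
np.set_printoptions(precision=1,suppress=True)
c=pickle.load(open("w7.pkl","rb")); im=cv2.imread("pics/w7.png")
hsv=cv2.cvtColor(im,cv2.COLOR_BGR2HSV)
m=((hsv[...,1]<95)&(hsv[...,2]<170)).astype(np.uint8)*255; m[150:]=0;m[:,:280]=0;m[:,460:]=0
cs,_=cv2.findContours(m,cv2.RETR_EXTERNAL,cv2.CHAIN_APPROX_NONE)
k=max(cs,key=cv2.contourArea)[:,0]
P=np.array([onz(c,u,160)[:2] for u in k if u[1]>2]); ctr=np.array([525,332.])
for _ in range(20):
    r=np.hypot(*(P-ctr).T); s=abs(r-50)<3
    A=np.c_[2*P[s],np.ones(s.sum())]; x=np.linalg.lstsq(A,(P[s]**2).sum(1),rcond=None)[0]; ctr=x[:2]
print("rim",ctr,np.sqrt(x[2]+ctr@ctr),s.sum())
# lug: outer top-edge mid
a=onz(c,(387.5,167),143); d=a[:2]-ctr; print("lug tip",a,np.hypot(*d),np.degrees(np.arctan2(d[1],d[0])))
cv2.imwrite("pics/w7c.png",cv2.resize(im[0:180,280:460],None,fx=3.3,fy=3.3,interpolation=cv2.INTER_CUBIC))
```

```text
rim [525.6 331.7] 50.01701509729105 332
lug tip [552.8 268.5 143. ] 68.79268890658467 -66.71517306627382
```

View pics/w7c.png

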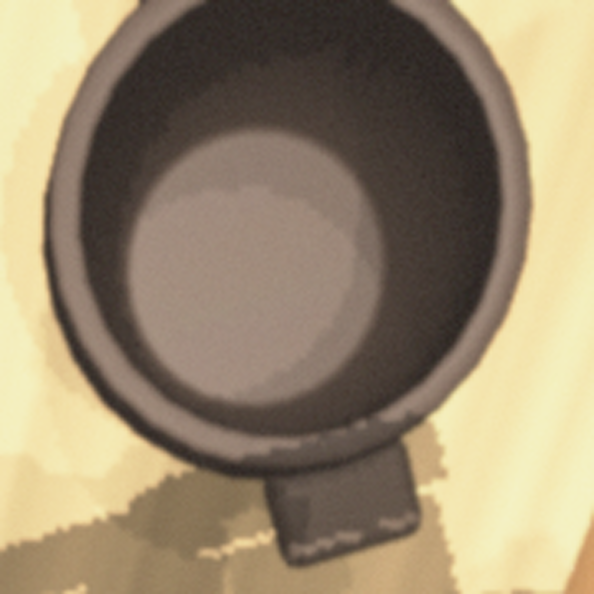

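Call:
apply_moves --moves "0 0 5 0.006 0.035 0 0;0 0 10 0.012 0.07 0 0;0 0 14 0.017 0.1 0 0;0 0 16 0.02 0.121 0 0;0 0 16 0.02 0.121 0 0"

```text
time_s: 10.55
tool_pos: [525.0, 328.3, 276.4]
eef_rot: [[-0.367, 0.93, -0.003], [0.93, 0.367, -0.001], [-0.0, -0.003, -1.0]]
force: [-0.2, -0.5, -2.5]
width: 0.149
```

Call:
apply_moves --moves "0 0 0 0 0 0 0;0 0 0 0 0 0 0;0 0 0 0 0 0 0"

```text
time_s: 10.85
tool_pos: [525.5, 325.6, 278.5]
eef_rot: [[-0.364, 0.932, -0.0], [0.932, 0.364, -0.0], [-0.0, -0.0, -1.0]]
force: [-0.4, -0.4, -3.0]
width: 0.152
```

Run:
```python
from h import *
for n in ("wrist","scene","top"):
    cv2.imwrite(f"pics/{n}8.png",imaging.capture(n));s=readout.state();print(s["tool_pos"],s["eef_rot"][:,0],s["time_s"])
```

```text
[525.59012314 325.70618165 278.69280966] [-3.63718728e-01  9.31508812e-01 -1.38452155e-04] 10.9
[525.6259592  325.89640327 278.74774202] [-3.63950292e-01  9.31418371e-01 -4.96624584e-05] 10.95
[525.65247209 326.01641388 278.81984305] [-3.64114353e-01  9.31354249e-01 -2.10046082e-05] 11.0
```

View pics/wrist8.png

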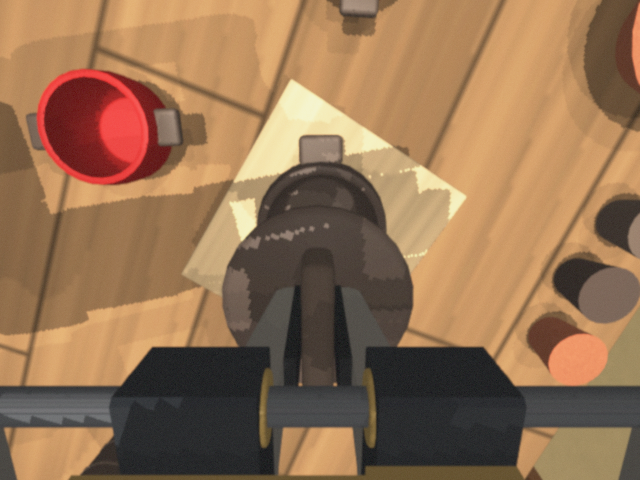

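View pics/scene8.png

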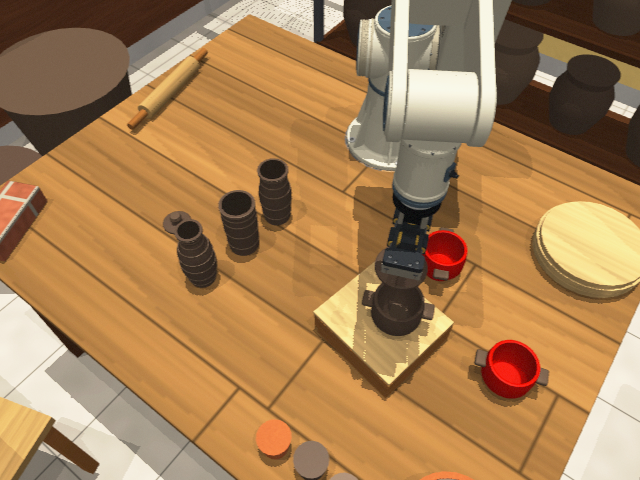

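The lid hangs over the pot, with the far lug at (321,150) nearly in line with the handle at column 318. I'll refine the offset from the visible rim arc before lowering.

Run:
```python
from h import *
np.set_printoptions(precision=2,suppress=True)
c=imaging.get_calibration("wrist"); im=cv2.imread("pics/wrist8.png"); s=readout.state()
cv2.imwrite("pics/w8c.png",cv2.resize(im[120:260,230:410],None,fx=4,fy=4,interpolation=cv2.INTER_CUBIC))
t=s["tool_pos"];R=s["eef_rot"]; print(t, np.degrees(np.arctan2(R[1,0],R[0,0])))
f=lambda u:(onz(c,u,160)-t)@R
g=lambda u:(onz(c,u,143)-t)@R
print("rim pts L,R,top tool frame",f((258,215)),f((385,215)),f((321,162)))
print("lug corners",g((300,138)),g((342,137)),onz(c,(321,137),143))
e=(onz(c,(525.6,331.7),160)); print("rim ctr in tool",(np.array([525.6,331.7,160])-t)@R)
```

```text
[525.65 326.02 278.82] 111.35308864468476
rim pts L,R,top tool frame [ 21.31 -43.69 118.81] [ 21.4   52.51 118.83] [ 60.59   3.91 118.82]
lug corners [ 77.56 -11.99 135.82] [ 78.31  19.96 135.82] [500.89 400.41 143.  ]
rim ctr in tool [  5.32   1.99 118.82]
```

View pics/w8c.png

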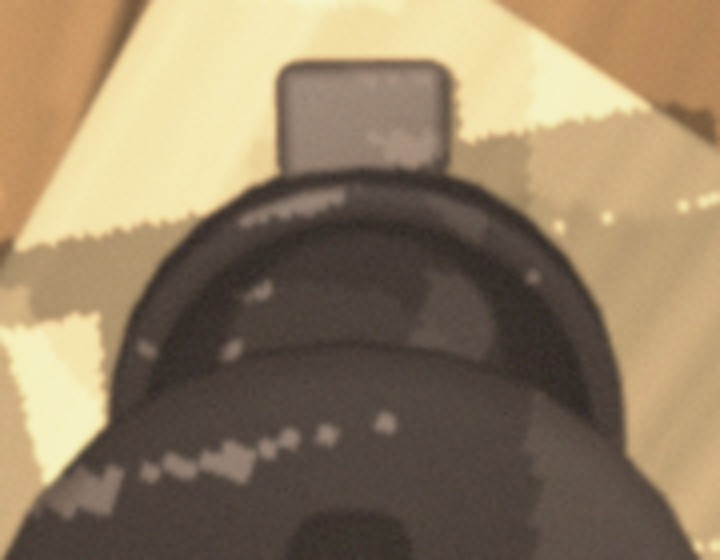

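Call:
apply_moves --moves "0 0 0 0.001 0.003 -0.015 0;0 0 0 0.001 0.007 -0.035 0;0 0 0 0.001 0.007 -0.055 0;0 0 0 0.001 0.007 -0.065 0;0 0 0 0.001 0.007 -0.065 0"

```text
time_s: 11.5
tool_pos: [525.5, 333.0, 211.4]
eef_rot: [[-0.365, 0.931, -0.003], [0.931, 0.365, -0.002], [-0.001, -0.003, -1.0]]
force: [-0.1, 0.1, -2.9]
width: 0.151
```

Call:
apply_moves --moves "0 0 0 0 0 0 0;0 0 0 0 0 0 0;0 0 0 0 0 0 0;0 0 0 0 0 0 0;0 0 0 0 0 0 0"

```text
time_s: 12.0
tool_pos: [526.7, 333.7, 214.0]
eef_rot: [[-0.365, 0.931, 0.0], [0.931, 0.365, 0.0], [0.0, 0.001, -1.0]]
force: [-0.0, 1.0, -3.3]
width: 0.151
```

Run:
```python
from h import *
for n in ("wrist","scene"):
    im=imaging.capture(n);cv2.imwrite(f"pics/{n}9.png",im);s=readout.state();print(s["tool_pos"],s["eef_rot"][:,0],s["time_s"],s["force"])
cv2.imwrite("pics/s9c.png",cv2.resize(im[220:350,330:470],None,fx=4.3,fy=4.3,interpolation=cv2.INTER_CUBIC))
```

```text
[526.64718137 333.71716424 213.90176184] [-3.65027892e-01  9.30996577e-01  1.08341603e-04] 12.05 [-0.75682101  0.43716728 -3.00621663]
[526.62998256 333.69539487 213.78998492] [-3.65063873e-01  9.30982472e-01  6.98821362e-05] 12.1 [-0.4026683  -0.3749423  -2.47943132]
```

View pics/wrist9.png

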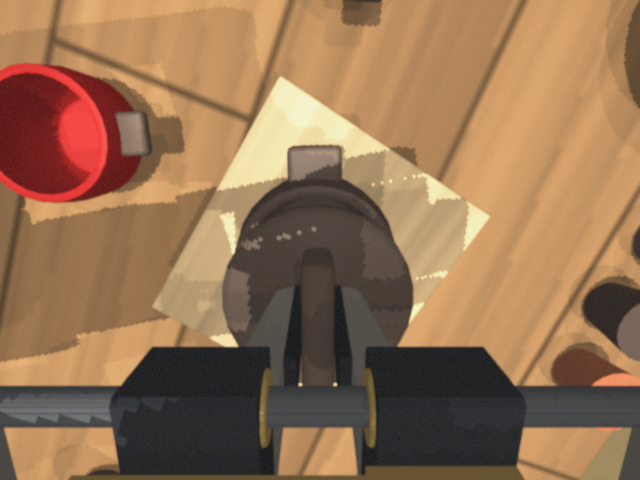

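View pics/s9c.png

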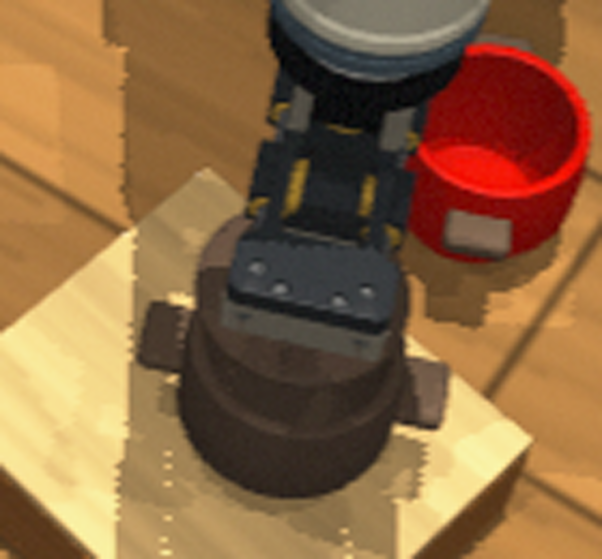

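Run:
```python
from h import *
np.set_printoptions(precision=2,suppress=True)
c=imaging.get_calibration("wrist"); s=readout.state(); t=s["tool_pos"];R=s["eef_rot"]
im=cv2.imread("pics/wrist9.png")
cv2.imwrite("pics/w9c.png",cv2.resize(im[130:330,215:420],None,fx=3.8,fy=2.9*1.0,interpolation=cv2.INTER_CUBIC))
f=lambda u,z:((onz(c,u,z)-t)@R)[:2]
print("rim",f((240,240),160),f((391,232),160),f((315,180),160))
print("lug",f((289,148),143),f((341,148),143))
print("lid L R top",f((223,295),t[2]-8),f((412,295),t[2]-8),f((318,206),t[2]-8))
print("rim w3/w7 in tool",(np.array([525.7,332,160])-t)@R)
```

```text
rim [ 18.35 -44.9 ] [23.34 45.06] [53.86 -0.06]
lug [ 71.3  -15.84] [71.33 15.53]
lid L R top [  1.96 -45.3 ] [ 2.06 48.17] [46.35  1.63]
rim w3/w7 in tool [-1.24 -1.5  53.79]
```

View pics/w9c.png

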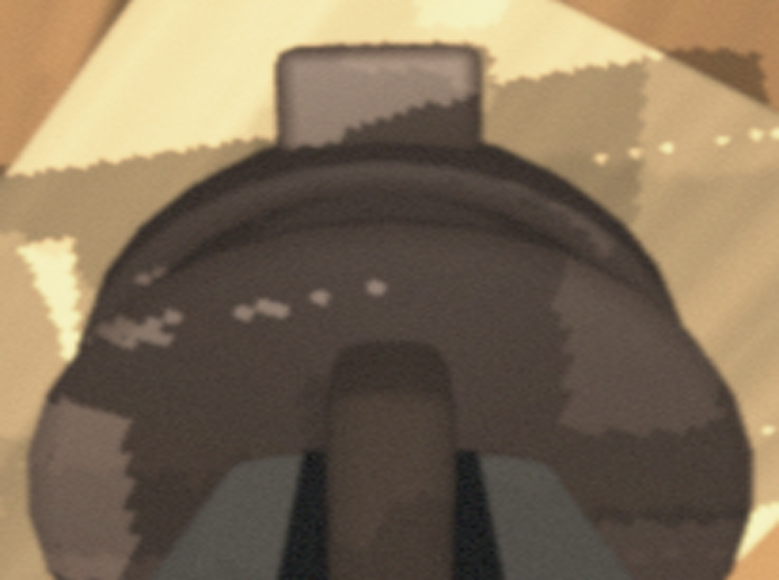

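Everything agrees within about 2 mm. I'll trim by (-1,-0.5) mm and lower to 12 mm above the rim.

Call:
apply_moves --moves "0 0 0 -0.001 -0.0005 -0.007 0;0 0 0 -0.001 -0.0005 -0.014 0;0 0 0 -0.001 -0.0005 -0.021 0;0 0 0 -0.001 -0.0005 -0.025 0;0 0 0 -0.001 -0.0005 -0.027 0"

```text
time_s: 12.6
tool_pos: [525.3, 333.0, 185.7]
eef_rot: [[-0.365, 0.931, -0.001], [0.931, 0.365, -0.001], [-0.0, -0.001, -1.0]]
force: [-1.2, 0.1, -2.2]
width: 0.154
```

Call:
apply_moves --moves "0 0 0 0 0 0 0;0 0 0 0 0 0 0;0 0 0 0 0 0 0;0 0 0 0 0 0 0;0 0 0 0 0 0 0"

```text
time_s: 13.1
tool_pos: [525.6, 333.2, 186.8]
eef_rot: [[-0.365, 0.931, 0.0], [0.931, 0.365, 0.0], [0.0, 0.0, -1.0]]
force: [0.3, 1.2, -2.7]
width: 0.149
```

Call:
apply_moves --moves "0 0 0 0 0 0 0;0 0 0 0 0 0 0;0 0 0 0 0 0 0;0 0 0 0 0 0 0;0 0 0 0 0 0 0"

```text
time_s: 13.6
tool_pos: [525.6, 333.2, 186.6]
eef_rot: [[-0.365, 0.931, -0.0], [0.931, 0.365, 0.0], [0.0, -0.0, -1.0]]
force: [0.3, 0.0, -1.9]
width: 0.153
```

Run:
```python
from h import *
for n in ("wrist","scene","top"):
    im=imaging.capture(n);cv2.imwrite(f"pics/{n}10.png",im);s=readout.state();print(s["tool_pos"],s["eef_rot"][:,0],s["time_s"],s["force"],s["width"])
    if n=="scene":cv2.imwrite("pics/s10c.png",cv2.resize(im[220:350,330:470],None,fx=4.3,fy=4.3,interpolation=cv2.INTER_CUBIC))
```

```text
[525.55016864 333.15806809 186.57720277] [-3.65079934e-01  9.30976177e-01  6.86383768e-06] 13.65 [-0.46252666 -0.16049022 -3.36580265] 0.14974441718218426
[525.55014256 333.1505052  186.55253992] [-3.65057865e-01  9.30984831e-01 -9.19822876e-06] 13.7 [-0.02532048 -0.3196237  -2.61311451] 0.14691859243286864
[525.55219357 333.19553817 186.56453713] [-3.65112131e-01  9.30963550e-01  2.67450787e-05] 13.75 [ 0.24727999 -0.48325117 -2.45169146] 0.14778717946871622
```

View pics/s10c.png

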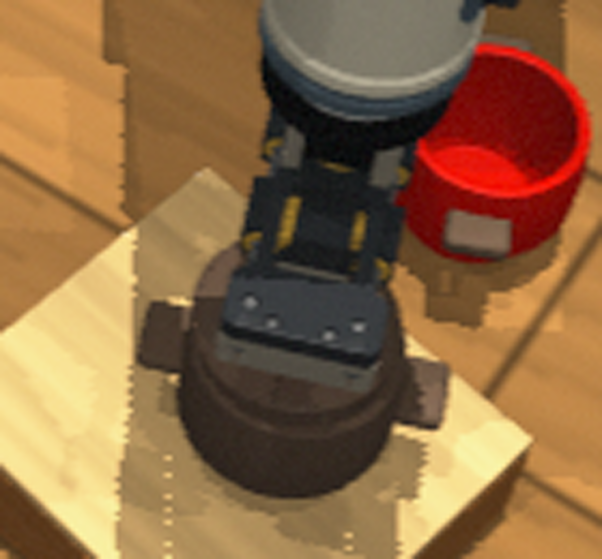

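View pics/wrist10.png

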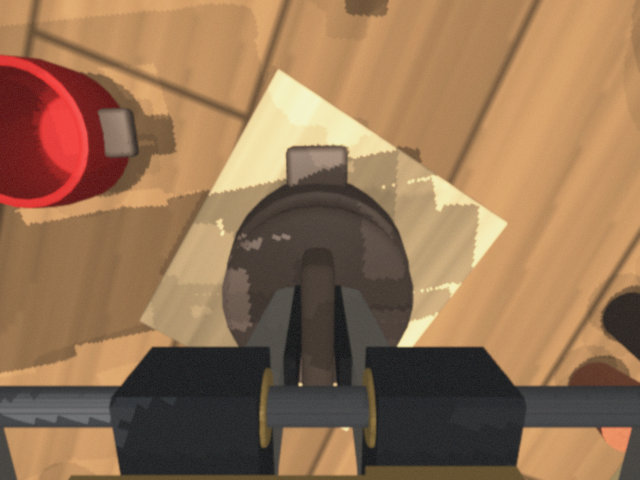

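View pics/top10.png

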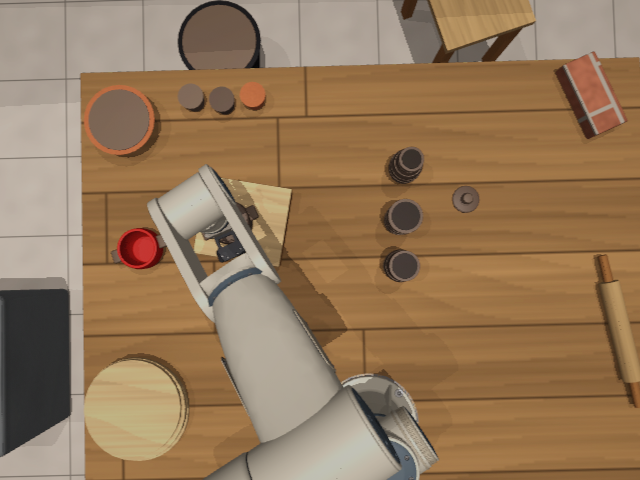

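Run:
```python
from h import *
s=imaging.get_calibration("scene")
for name,ctr,z,r in [("rim",(525.6,332),160,50),("lidbot z172",(525.5,333),172.5,48),("lidtop",(525.5,333),180.5,48),("lidbot if z165",(525.5,333),165,48)]:
    P=[proj(s,[ctr[0]+r*np.cos(a),ctr[1]+r*np.sin(a),z]) for a in np.linspace(0,6.283,200)]
    P=(np.array(P)-[330,220])*4.3; print(name,P.min(0).round(),P.max(0).round())
c=imaging.get_calibration("wrist");st=readout.state();t=st["tool_pos"];R=st["eef_rot"]
for u in [(287,148),(347,148)]: print(((onz(c,u,143)-t)@R).round(1))
im=cv2.imread("pics/scene10.png");cv2.imwrite("pics/s10d.png",cv2.resize(cv2.convertScaleAbs(im[280:330,360:430],alpha=2.2),None,fx=10,fy=10,interpolation=cv2.INTER_CUBIC))
```

```text
rim [185. 245.] [404. 435.]
lidbot z172 [194. 235.] [406. 418.]
lidtop [195. 226.] [408. 410.]
lidbot if z165 [192. 244.] [403. 426.]
[ 71.7 -14.9  43.6]
[71.8 17.2 43.6]
```

View pics/s10d.png

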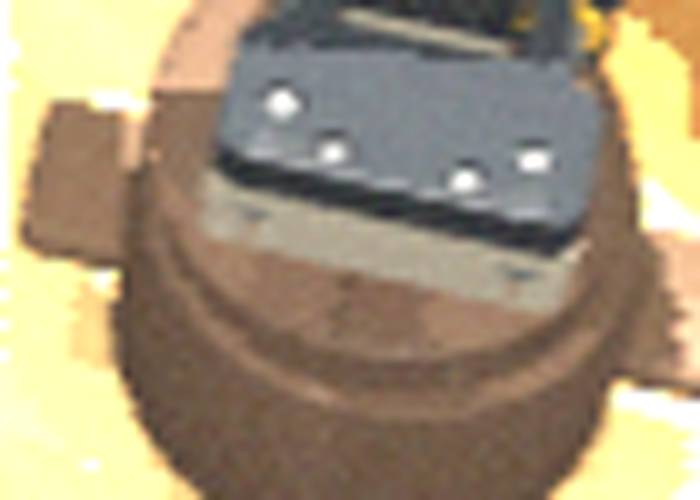

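The scene view puts the lid's top edge at the row predicted for 12.5 mm above the rim. The lugs are centred with the lid to about 1 mm, and the wrist force still shows only the lid's weight. I'm handing in.

```bash
python3 -c "
from cell import robot
print(robot.sign_off())"
```

```text
the job is handed in; nothing more can be done
None
```

I handed the job in at about 13.8 s of the 64 s. The lid is held level about 12 mm above the lugged pot's rim, with its handle in line with the lugs. Sign-off gives no verdict, so what follows is my own checks.

**What I did:** I pushed the drawer home with the shut fingers until it met its stop at about 28 N, and saw it flush in the wrist and scene views. I then gripped the large lid by its bar at 35 N and lifted its underside to about 265 mm. I carried it over the vases and lowered it over the pot.

**Last checks:**
- **Height:** the underside should be about 12.5 mm above the rim. The scene view showed the lid's top edge where that height predicts.
- **Centring:** about 1–2 mm off. The world and wrist-camera estimates differed by up to 2–3 mm along the way, so I took a value between them.
- **Handle line:** the handle points at 111.4°. The lug line measured 111–113°, and the last wrist views showed the two aligned.
- **Contact:** the wrist carried a steady 2.5–3 N or so, which is the lid's weight alone, so it was not resting on the pot.
- **Bystanders:** the vases and small lid looked unmoved in the last top view. I saw no movement of the pot, though the arm hid part of it.

No check failed.

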